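# Turn the back-to-front drawer round

## Robot

A 6-joint arm with a two-finger parallel gripper is mounted at the origin on a cart in front of the work surface, level with it; the furniture and walls round the work are solid. World frame = base frame: x ahead of the robot, y to its left, z up, the work surface at z = 0. Lengths are in m, angles in rad, forces in N, time in s.
With the tool pointing down it reaches from about 0.3 to 0.875 m from the base axis. Payload 6.4 kg.
Tool frame: the origin (TCP) lies at the very end of the fingers, on their centre line; the grasp point (between the pads) lies 19 mm behind it; z points along the fingers, y is the line along which they close (so a half turn about z gives the same grasp; the last joint's range is limited). The gripper opens to 85 mm and grips with 20 to 120 N. Pads are 22 mm wide; open, the fingers measure 114 mm over their backs; the gripper's body (76 mm by 85 mm) begins 54 mm behind the grasp point. The pads swing forward as they close: fully open they stand 13 mm farther back than shut.
Start: joints at [0.908, 0.181, 1.607, -0, 1.354, -0.206], TCP at [0.254, 0.516, 0.231] pointing down, gripper open.
Joint ranges: [-2.99, 2.99], [-0.89, 2.07], [0.3, 2.58], [-1.14, 4.28], [0, 2.63], [-3.12, 3.12]. Speed limits (rad/s): [2.57, 2.57, 3.01, 3.14, 3.14, 3.14].

## Interface

Orientations are given as a unit quaternion [w, x, y, z].
In Python, from bench import ctrl, eyes, workorder, get_obs gives the robot as it stands (ctrl), with the cameras (eyes), the readings as plain functions and the job (workorder).
- The arm moves only by the shell command python3 jog.py 'ROWS'. ROWS is a JSON list of rows, 1 to 10 of them, each of 7 numbers: dx, dy, dz in m, then a rotation vector rx, ry, rz in rad, then the opening from 0.0 (shut) to 1.0 (fully open); each row is the pose to reach, as a shift and turn from the pose commanded when the command began, along the tool's axes at that moment; what a row does not reach only later rows make up. A row lasts 1/8 s, in which the tool goes at most 0.0625 m and 0.188 rad, less where a joint would pass 70% of its speed; a pose out of reach is approached as far as the arm can. The fingers move at their own pace and stop on an object; the grip force is fixed at half the most. Time passes only in rows, so rows that do not move let the fingers close. It prints the time, the measured TCP pose, the force, the opening and the grip force at its end.
- get_obs(): the state, without advancing time (a new reading comes with each control period).
- eyes.camera(name): name is "scene" or "top" or "wrist"; returns the picture (400x640x3 uint8, blue, green, red); there is no depth.
- eyes.camera_params(name): a dict with "fovy" (degrees; the focal length in pixels is half the picture's height over the tangent of half this angle, whatever the lens; pixels are square), "cx", "cy" (the principal point, pixels), "view" (4x4, takes a point from world to camera coordinates). Camera axes: x right, y up, looking along -z (the intrinsics and any distortion apply to the point x, -y, -z); pixel columns grow to the right and rows downward; lengths in m; the calibration is good to about 2 mm. A picture is of the moment at which its call begins: read the wrist's pose just before it. camera_params takes no time and is no camera call; for the wrist camera it gives the pose at the moment of the call.
- workorder.hand_in(): hands the job in; it is judged then, once.
The state is a dict: "time_s": time; "q": joint angles; "dq": joint speeds; "joint_efforts": joint torques, N m; "eef_pos": TCP position; "eef_rot": TCP orientation; "wrist_force": force on the tool from outside, world axes, zero at the start; "torque": the same for the moment, N m; "opening": opening from 0.0 (shut) to 1.0 (fully open); "grasp_force": force on a finger pad.
Only numpy, scipy, OpenCV 4.12 (cv2) and the standard library are available. Lean on these libraries where they do the work, as an engineer would, in place of code of your own. Each camera call takes 0.05 s, during which the arm holds its last target. There are 200 camera calls.

## Task

One of the two small drawers in the wooden desk organiser was put in back to front, so that its pull is hidden inside and its plain end sticks out. Slide it right out, turn it end for end and slide it back, upright and pull outwards, into the bay it came from, pressing it past the sprung catch until it is fully home. Leave the things around it where they are.

Things in the scene. Friction and masses are not known exactly. Their poses are not given: they have to be found in the camera images.
- organiser: Fixed wooden desk organiser, 115 deep (x) x 208 wide (y) x 192 mm tall. Origin at the centre of its underside, z up; its front faces its own -x and lies at x = -57.5 mm. Two level bays side by side low in the front, with closed fixed panels below them and open cubbies (floor 93 mm up) above.
- bay_left (a point): Middle of the floor edge at the mouth of the bay on the organiser's +y side (y = +48 mm, 50 mm above the table, in the front plane). Each bay is 47 wide, 31 mm high (floor at 50, roof at 81 mm) and 101 mm deep from the front to a fixed back wall; the first 6 mm of the mouth flare outward by 3 mm on every side.
- bay_right (a point): The same point of the other, equal bay, at y = -48 mm.
- top_edge (a point): Middle of the lower front edge of the organiser's top board, which overhangs the front by 20 mm (x = -77.5 mm), 182 mm above the table; top at 192 mm. It stands in the way of a gripper that points straight down at the mouths: lean the tool back, away from the front, by some 30 to 40 degrees.
- catches (a point): Shows how deep the sprung catches sit: 78.5 mm behind the front, a steel roller stands 4 mm out of each side wall of each bay. Each gives way under 2 to 4 N; a pair resists an entering drawer with roughly 4 to 15 N from about 27 mm before home, then drops into the notches in the drawer's sides when it is home.
- tray: The loose drawer to turn: open tray 100 long (x) x 44 wide (y) x 28 mm tall, walls 4 mm, 0.08 to 0.15 kg. Origin at the centre of the 100 x 44 underside, z up. The pull is on its -x end. At the start it sits reversed in either bay, plain end 36 to 39 mm out. Home: its x axis along the organiser's, origin at x = -7, y = +48 or -48, z = 50 mm in that frame (end flush, pull outside).
- neighbour: The other drawer, equal in shape, fixed in the other bay the right way round (flush to 3 mm proud, pull outwards); leave it. This origin lies 36 to 39 mm ahead of the middle of its underside and shows only which bay it fills.
- tray_plain_end (a point): Middle of the outer face of the drawer's plain end, 50 mm from the tray origin toward +x, 16 mm above its underside. The upright edges there are rounded to 5 mm. In the drawer's two sides are notches 15 mm long for the rollers, centred 22 mm from this end.
- tray_pull (a point): Centre of the drawer's pull, a wooden block 34 long (x) x 16 wide (y) x 16 mm tall standing out from the drawer's -x end; 67 mm from the tray origin toward -x and 16 mm above its underside.
- marker_tin: Loose bystander: flat tin 64 x 90 x 23 mm, origin at the centre of its underside.
- tape_measure: Loose bystander: round tape measure 52 x 74 x 18 mm, origin at the centre of its underside.
- row_counter: Loose bystander: small row counter 27 x 34 x 31 mm, origin at the centre of its underside.
- scissors: Loose bystander: scissors 87 x 199 x 9 mm, origin at the centre of the underside.
- spool_b: Loose bystander: standing thread spool, 37 mm across, 50 mm tall, origin at the centre of its underside.
- beeswax: Loose bystander: flat disc of beeswax, 44 mm across, 14 mm tall, origin at the centre of its underside.
- crochet_hook_1: Loose bystander: crochet hook, a thin rod 152 mm long, 9 mm thick, lying; origin at the middle of its underside.

How it is judged:
On the way:
1. the drawer is right out of its bay (x of tray in the frame of organiser below -0.12 m), for 0.1 s.
At the end, for the whole second after the job is handed in: The loose drawer is in its bay, upright (within 0.1 rad) with its pull outwards, pushed home to within 3.5 mm (its origin at x > -10.5 mm in the organiser's frame), at rest (x of tray in the frame of organiser between -0.0105 and 0 m and x of tray_pull in the frame of organiser below -0.06 m and y of tray in the frame of organiser between -0.06 and 0.06 m and z of tray in the frame of organiser between 0.045 and 0.056 m and angle between tray's own z axis and vertical below 0.1 rad and linear speed of tray below 0.01 m/s); the robot touches nothing.
It fails at once if a bystander (tin, crochet hook, tape measure, row counter, scissors, spool or beeswax) is moved by more than 30 mm (distance of any of marker_tin, tape_measure, row_counter, scissors, spool_b, beeswax, crochet_hook_1 from where it was at the start of the episode above 0.03 m).
It also fails if it takes over 69 s, if anything falls off the work surface, if the arm or the gripper's body presses on something with over 40 N, if the wrist force passes 120 N, or if a joint passes its speed limit or range.

## Working session

There is one attempt and no reset: what is moved stays moved. The work goes in short steps, Python scripts to look and compute and a shell command to move; the robot and the scene stay as the last step left them, time stands still between calls to the robot, and variables do not carry over. Pictures are saved under pics/ and viewed, at most 10 in all, crops included, and the job is handed in when it is done.

```bash
ls; mkdir -p pics; python3 - <<'E'
from bench import ctrl, eyes, workorder, get_obs
import cv2
for n in ["scene","top"]:
    im=eyes.camera(n); cv2.imwrite(f"pics/{n}0.png",im)
    p=eyes.camera_params(n); print(n,p)
print(get_obs())
E
```

```text
bench.py
jog.py
pics
scene {'fovy': 53.48305976467729, 'cx': 312.1383398737067, 'cy': 196.7791202853397, 'view': array([[ 0.67568779, -0.73718177, -0.00300671, -0.42639763],
       [ 0.37273343,  0.33811633,  0.86414532, -0.31690725],
       [-0.63601556, -0.58501314,  0.50323337, -0.81514723],
       [ 0.        ,  0.        ,  0.        ,  1.        ]])}
top {'fovy': 42.00683538491043, 'cx': 319.8499434861926, 'cy': 201.28522802071205, 'view': array([[ 2.27266880e-01, -9.73832347e-01, -5.69754167e-04,
        -1.58869018e-01],
       [ 8.58576739e-01,  2.00093084e-01,  4.72026208e-01,
        -5.83414415e-01],
       [-4.59560387e-01, -1.07765102e-01,  8.81584332e-01,
        -1.09701775e+00],
       [ 0.00000000e+00,  0.00000000e+00,  0.00000000e+00,
         1.00000000e+00]])}
{'time_s': 0.1, 'q': array([ 9.07698954e-01,  1.81452399e-01,  1.60791529e+00,  2.01147583e-05,
        1.35380549e+00, -2.06314983e-01]), 'dq': array([ 0.00049024, -0.00119063, -0.00076894, -0.00025438, -0.00089065,
        0.00038363]), 'joint_efforts': array([ 1.95765242e-04, -4.45879126e+01, -3.52236021e+01, -1.37000679e-04,
        4.23400095e-03, -1.52237340e-05]), 'eef_pos': array([0.25328338, 0.5156537 , 0.2304788 ]), 'eef_rot': array([-3.41720986e-04,  2.26412836e-01,  9.74031110e-01, -7.12628128e-04]), 'wrist_force': array([ 0.34312267, -0.00510654,  0.03410721]), 'torque': array([-0.00996875,  0.00958099,  0.02669711]), 'grasp_force': 0.0, 'opening': 0.9986502530930321}
```

View pics/scene0.png

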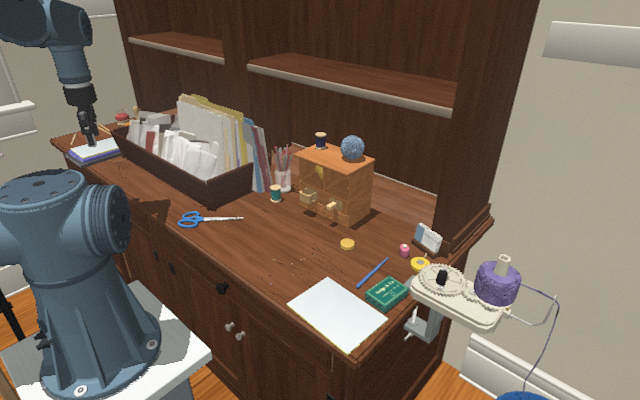

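View pics/top0.png

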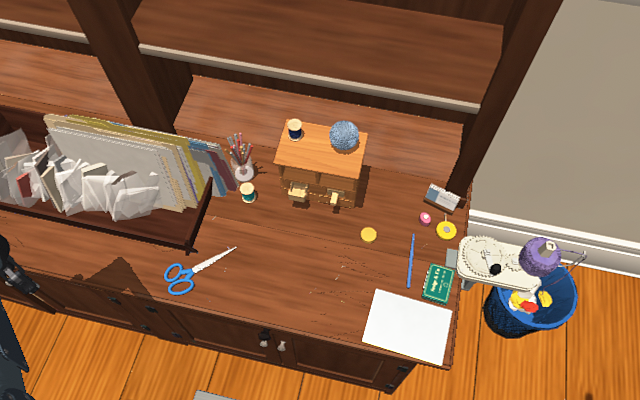

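Scene and top views: organiser around (335,185) in scene and (320,160) in top. The left drawer (top view at 298,193) seems to stick out, and the right one (335,198) shows a pull. I'll zoom in.

```bash
python3 - <<'E'
import cv2,numpy as np
a=cv2.imread("pics/scene0.png")[130:240,280:390]; b=cv2.imread("pics/top0.png")[110:220,265:375]
f=lambda i:cv2.resize(i,None,fx=3.6,fy=3.6,interpolation=cv2.INTER_CUBIC)
cv2.imwrite("pics/crop0.png",np.hstack([f(a),f(b)]))
E
```

```text
(no output)
```

View pics/crop0.png

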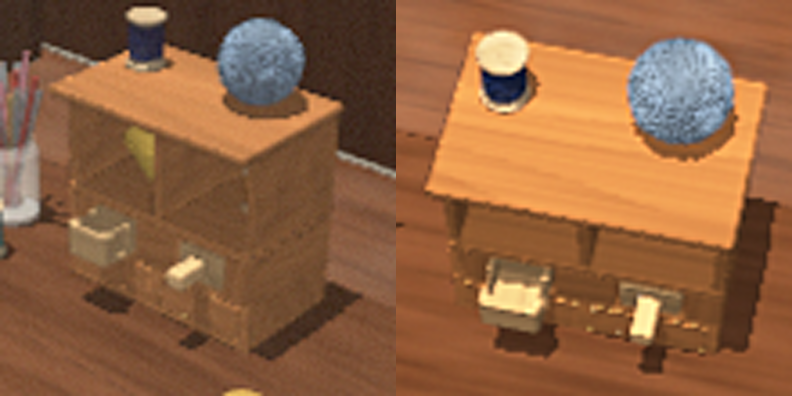

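The left (organiser +y) bay holds the reversed tray: its plain end shows at about (300,195) in the top view. The right bay shows a pull. Next I'll cast the top board corners onto z=0.192.

```bash
cat > h.py <<'E'
import numpy as np, cv2
from bench import ctrl, eyes, workorder, get_obs
from scipy.spatial.transform import Rotation as R
def ray(p,uv):
    f=200/np.tan(np.radians(p["fovy"])/2); V=np.array(p["view"])
    d=np.array([(uv[0]-p["cx"])/f,-(uv[1]-p["cy"])/f,-1.]); Rm=V[:3,:3]
    return -Rm.T@V[:3,3], Rm.T@d
def onz(p,uv,z):
    c,d=ray(p,uv); return c+d*(z-c[2])/d[2]
def proj(p,X):
    f=200/np.tan(np.radians(p["fovy"])/2); V=np.array(p["view"]); c=V[:3,:3]@np.array(X)+V[:3,3]
    return np.array([p["cx"]+f*c[0]/-c[2],p["cy"]+f*c[1]/c[2]])
def Rt(o): return R.from_quat(np.roll(o["eef_rot"],-1))
def state():
    o=get_obs(); return np.array(o["eef_pos"]),Rt(o),o
E
python3 - <<'E'
from h import *
t=eyes.camera_params("top"); s=eyes.camera_params("scene")
for n,uv in dict(FL=(273.9,162.8),FR=(359.7,178.9),BL=(285.6,119.2),BR=(368.1,133.6)).items(): print(n,onz(t,uv,.192))
for n,uv in dict(FL=(293.3,153.6),FR=(347.8,173),BR=(375,158.6),BL=(323,141.5)).items(): print("s",n,onz(s,uv,.192))
for n,uv in dict(scL=(165,290),scR=(237,248),spool=(248,200),wax=(369,234),hook=(411,260),tin=(437,284),tape=(446,230),rc=(426,218)).items(): print(n,onz(t,uv,0.0))
x,r,o=state(); print(x,r.as_matrix())
E
```

```text
FL [0.65684305 0.10241592 0.192     ]
FR [ 0.65949533 -0.10513839  0.192     ]
BL [0.78753281 0.10840015 0.192     ]
BR [ 0.79114336 -0.10041106  0.192     ]
s FL [0.6609829  0.10388144 0.192     ]
s FR [ 0.6689873  -0.09842279  0.192     ]
s BR [ 0.79663816 -0.09969121  0.192     ]
s BL [0.79306106 0.10013831 0.192     ]
scL [0.35035968 0.31293054 0.        ]
scR [0.49875203 0.17289636 0.        ]
spool [0.64018622 0.18615007 0.        ]
wax [ 6.15136711e-01 -1.51673316e-01  2.22044605e-16]
hook [ 0.56783708 -0.26940264  0.        ]
tin [ 0.51901995 -0.34192112  0.        ]
tape [ 0.67240943 -0.34656921  0.        ]
rc [ 0.6954903  -0.29070186  0.        ]
[0.25328338 0.5156537  0.2304788 ] [[-8.97474222e-01  4.41065805e-01 -9.88390053e-04]
 [ 4.41066779e-01  8.97473440e-01 -1.23350390e-03]
 [ 3.42997431e-04 -1.54298397e-03 -9.99998751e-01]]
```

```bash
cat >> h.py <<'E'
def Rlean(lean,yaw=0,flip=False):
    c,s=np.cos(lean),np.sin(lean)
    M=np.array([[-c,0,s],[0,1,0],[-s,0,-c]]).T.T
    r=R.from_euler('z',yaw)*R.from_matrix(M)
    return r*R.from_euler('z',np.pi) if flip else r
def delta(p,r):
    x,r0,o=state(); d=r0.inv().apply(np.array(p)-x); v=(r0.inv()*r).as_rotvec()
    print("d",d.round(4),"rv",v.round(4),"rows",round(float(max(np.linalg.norm(d)/.0625,np.linalg.norm(v)/.188)),1))
E
python3 - <<'E'
from h import *
t=eyes.camera_params("top")
for uv in [(0,218),(100,235),(188,250)]: print(onz(t,uv,0.0))
print(Rlean(.6).as_matrix().round(2))
delta((.38,.12,.28),Rlean(.6,0.02))
E
```

```text
[0.43823627 0.81303056 0.        ]
[ 4.52605773e-01  5.32944515e-01 -2.22044605e-16]
[0.46474706 0.29419741 0.        ]
[[-0.83  0.    0.56]
 [ 0.    1.    0.  ]
 [-0.56  0.   -0.83]]
d [-0.2882 -0.2993 -0.0492] rv [-0.1444 -0.5892 -0.4619] rows 6.7
```

```bash
python3 jog.py '[[-0.04,-0.04,-0.007,-0.02,-0.08,-0.06,1],[-0.08,-0.083,-0.014,-0.04,-0.16,-0.13,1],[-0.13,-0.135,-0.022,-0.06,-0.26,-0.2,1],[-0.17,-0.177,-0.029,-0.08,-0.35,-0.27,1],[-0.21,-0.22,-0.035,-0.1,-0.43,-0.34,1],[-0.25,-0.26,-0.042,-0.125,-0.51,-0.4,1],[-0.288,-0.299,-0.049,-0.144,-0.589,-0.462,1],[-0.288,-0.299,-0.049,-0.144,-0.589,-0.462,1],[-0.288,-0.299,-0.049,-0.144,-0.589,-0.462,1]]'; python3 - <<'E'
from h import *
x,r,o=state();print(x,r.as_matrix().round(3),o["q"])
delta((.54,.05,.22),Rlean(.6,0.02))
E
```

```text
time_s: 1.23
eef_pos: [0.3802, 0.1191, 0.2802]
eef_rot: [0.296, -0.007, 0.955, 0.003]
wrist_force: [0.5, -0.4, 0.0]
opening: 1.003
grasp_force: 0.0
[0.38022934 0.11912415 0.28022401] [[-0.824 -0.015  0.566]
 [-0.012  1.     0.01 ]
 [-0.566  0.001 -0.824]] [-0.0086887  -0.8115077   2.35600005  0.01727834  0.99564217 -1.59926743]
d [-0.0968 -0.0716  0.1394] rv [-0.0017  0.0017 -0.0046] rows 2.9
```

```bash
python3 jog.py '[[-0.033,-0.024,0.047,0,0,0,1],[-0.065,-0.048,0.093,0,0,0,1],[-0.097,-0.072,0.139,0,0,0,1],[-0.097,-0.072,0.139,0,0,0,1],[-0.097,-0.072,0.139,0,0,0,1]]'; python3 - <<'E'
from h import *
p=eyes.camera_params("wrist"); im=eyes.camera("wrist"); cv2.imwrite("pics/w1.png",im); np.save("w1.npy",p,allow_pickle=True)
print(p)
E
```

```text
time_s: 1.85
eef_pos: [0.5396, 0.0533, 0.219]
eef_rot: [0.294, -0.01, 0.956, 0.004]
wrist_force: [-0.8, 0.5, -0.1]
opening: 1.001
grasp_force: 0.0
{'fovy': 64.58285838516929, 'cx': 317.2417735680912, 'cy': 194.32004642783093, 'view': array([[-0.02120761,  0.99977334,  0.0018725 , -0.04282699],
       [-0.63045986, -0.01191995, -0.77613033,  0.48313853],
       [-0.77593209, -0.0176404 ,  0.63056975,  0.12346737],
       [ 0.        ,  0.        ,  0.        ,  1.        ]])}
```

View pics/w1.png

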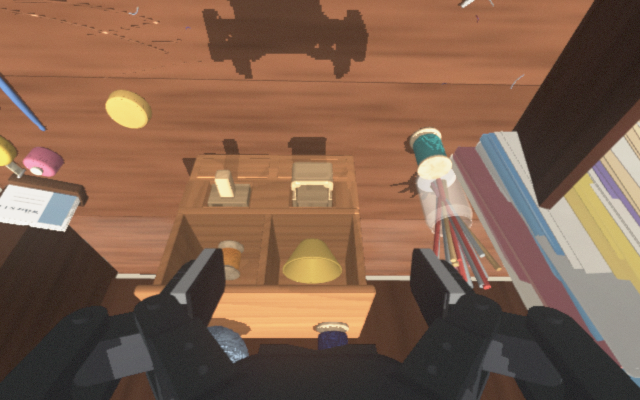

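The wrist view is inverted (image up is toward the robot, right is +y). The tray's protruding plain end is at about (312,180) and the neighbour's pull at (224,184). I'll zoom in for edges.

```bash
python3 - <<'E'
import cv2
a=cv2.imread("pics/w1.png")[145:225,180:370]
cv2.imwrite("pics/w1c.png",cv2.resize(a,None,fx=4.2,fy=4.2,interpolation=cv2.INTER_CUBIC))
E
```

```text
(no output)
```

View pics/w1c.png

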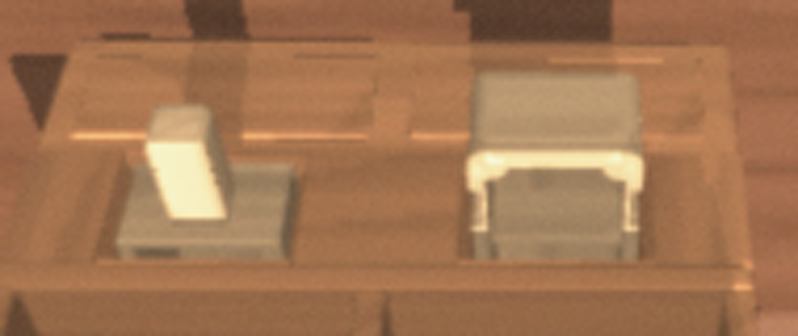

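```bash
python3 - <<'E'
from h import *
p=np.load("w1.npy",allow_pickle=True).item()
for n,c,r,z in [("topL",643,152,.078),("topR",466,152,.078),("botL",637,72,.050),("botR",474,72,.05),("orgBL",728,45,0),("orgBR",75,41,0),("cubL",745,265,.093),("cubR",0,262,.093),("nbpull top front L",208,140,.074),("nbpull R",147,140,.074),("trayhole/mouth L",640,258,.081)]:
    print(n,onz(p,(180+c/4.2,145+r/4.2),z).round(4))
for n,u,v in [("tbR",137,288),("tbL",375,290)]: print(n,onz(p,(u,v),.182).round(4))
E
```

```text
topL [0.6472 0.073  0.078 ]
topR [0.648 0.029 0.078]
botL [0.6472 0.0724 0.05  ]
botR [0.648  0.0296 0.05  ]
orgBL [0.685  0.1041 0.    ]
orgBR [ 0.6872 -0.0966  0.    ]
cubL [0.6736 0.1004 0.093 ]
cubR [ 0.6759 -0.0908  0.093 ]
nbpull top front L [ 0.6492 -0.0358  0.074 ]
nbpull R [ 0.6495 -0.0511  0.074 ]
trayhole/mouth L [0.687  0.0745 0.081 ]
tbR [ 0.6789 -0.1064  0.182 ]
tbL [0.6799 0.1101 0.182 ]
```

The tray's plain end is at x≈0.6475, y 0.029–0.073 (width 44 mm, as specified). The organiser front is at x≈0.6855 with yaw≈0.013.

```bash
python3 - <<'E'
from h import *
delta((.672,.051,.048),Rlean(.6,0.013))
E
```

```text
d [-0.0115 -0.0055  0.217 ] rv [0.006  0.0005 0.0065] rows 3.5
```

```bash
python3 jog.py '[[-0.0115,-0.0055,0.05,0.006,0,0.006,1],[-0.0115,-0.0055,0.1,0.006,0,0.006,1],[-0.0115,-0.0055,0.14,0.006,0,0.006,1],[-0.0115,-0.0055,0.18,0.006,0,0.006,1],[-0.0115,-0.0055,0.2,0.006,0,0.006,1],[-0.0115,-0.0055,0.217,0.006,0,0.006,1],[-0.0115,-0.0055,0.217,0.006,0,0.006,1]]'; python3 jog.py '[[0,0,0,0,0,0,0.3],[0,0,0,0,0,0,0.1],[0,0,0,0,0,0,0],[0,0,0,0,0,0,0],[0,0,0,0,0,0,0],[0,0,0,0,0,0,0]]'; python3 - <<'E'
from h import *
delta((.672-.16,.051-.002,.051),Rlean(.6,0.013))
delta((.672-.1,.051-.0013,.048),Rlean(.6,0.013))
E
```

```text
time_s: 2.78
eef_pos: [0.6728, 0.0506, 0.0498]
eef_rot: [0.297, -0.006, 0.955, 0.002]
wrist_force: [0.3, 1.0, -0.3]
opening: 0.999
grasp_force: 0.0
time_s: 3.52
eef_pos: [0.6731, 0.0493, 0.0495]
eef_rot: [0.297, -0.006, 0.955, 0.001]
wrist_force: [-4.0, 1.5, 6.0]
opening: 0.5
grasp_force: 59.7
d [ 0.1319  0.0016 -0.0926] rv [-0.0014  0.0032 -0.0006] rows 2.6
d [ 0.0841  0.0016 -0.0561] rv [-0.0014  0.0032 -0.0006] rows 1.6
```

```bash
python3 jog.py '[[0.012,0,-0.0085,0,0,0,0],[0.03,0,-0.021,0,0,0,0],[0.052,0,-0.036,0,0,0,0],[0.074,0,-0.051,0,0,0,0],[0.096,0,-0.066,0,0,0,0],[0.115,0,-0.079,0,0,0,0],[0.132,0,-0.0905,0,0,0,0],[0.132,0,-0.0905,0,0,0,0]]'; python3 - <<'E'
from h import *
p=eyes.camera_params("wrist"); im=eyes.camera("wrist"); cv2.imwrite("pics/w2.png",im)
delta((.50,.0,.10),Rlean(.6,0.013))
E
```

```text
time_s: 4.53
eef_pos: [0.5099, 0.0478, 0.047]
eef_rot: [0.295, -0.005, 0.956, 0.002]
wrist_force: [0.3, -0.4, -0.5]
opening: 0.505
grasp_force: 60.9
d [-0.0196 -0.0473 -0.0499] rv [-0.0015  0.0002 -0.0013] rows 1.1
```

View pics/w2.png

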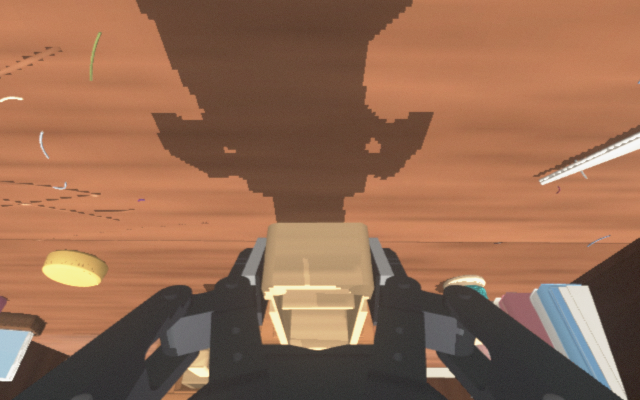

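The tray is fully out and held squarely (plain end at 320,260 in the picture). I'll set it down on clear table around (0.50, 0).

```bash
python3 - <<'E'
from h import *
delta((.485,.0,.04),Rlean(.6,0.0))
delta((.485,.0,.006),Rlean(.6,0.0))
E
```

```text
d [ 0.0267 -0.0471 -0.0089] rv [0.0058 0.0002 0.0095] rows 0.9
d [ 0.0459 -0.047   0.0192] rv [0.0058 0.0002 0.0095] rows 1.1
```

```bash
python3 jog.py '[[0.014,-0.024,-0.0045,0,0,0.005,0],[0.027,-0.047,-0.009,0.006,0,0.0095,0],[0.036,-0.047,0.005,0.006,0,0.0095,0],[0.043,-0.047,0.015,0.006,0,0.0095,0],[0.046,-0.047,0.019,0.006,0,0.0095,0],[0.046,-0.047,0.019,0.006,0,0.0095,0],[0.046,-0.047,0.019,0.006,0,0.0095,0.8],[0.046,-0.047,0.019,0.006,0,0.0095,1],[0.046,-0.047,0.019,0.006,0,0.0095,1],[0.046,-0.047,0.019,0.006,0,0.0095,1]]'; python3 - <<'E'
from h import *
delta((.42,.0,.11),Rlean(.6,0.0))
delta((.50,.0,.13),Rlean(0,0.0))
E
```

```text
time_s: 5.82
eef_pos: [0.4877, 0.0018, 0.0159]
eef_rot: [0.289, 0.001, 0.957, -0.001]
wrist_force: [-0.2, 0.7, -0.4]
opening: 0.999
grasp_force: 0.0
d [ 0.0042 -0.002  -0.1159] rv [-0.0019 -0.0128 -0.0011] rows 1.9
d [-0.0735 -0.0019 -0.0882] rv [-0.0015  0.5872 -0.0016] rows 3.1
```

```bash
python3 jog.py '[[0,-0.002,-0.04,0,0,0,1],[0,-0.002,-0.08,0,0,0,1],[0,-0.002,-0.12,0,0.15,0,1],[-0.03,-0.002,-0.125,0,0.3,0,1],[-0.05,-0.002,-0.11,0,0.45,0,1],[-0.0735,-0.002,-0.1,0,0.587,0,1],[-0.0735,-0.002,-0.1,0,0.587,0,1],[-0.0735,-0.002,-0.1,0,0.587,0,1]]'; python3 - <<'E'
from h import *
p=eyes.camera_params("wrist"); im=eyes.camera("wrist"); cv2.imwrite("pics/w3.png",im); np.save("w3.npy",p,allow_pickle=True)
x,r,o=state();print(x,r.as_matrix().round(3),o["q"])
E
```

```text
time_s: 6.82
eef_pos: [0.4923, 0.0003, 0.1385]
eef_rot: [-0.001, 0.001, 1.0, 0.0]
wrist_force: [-0.9, 0.2, 0.4]
opening: 1.003
grasp_force: 0.0
[4.91838697e-01 2.74346370e-04 1.38958117e-01] [[-1.     0.002 -0.001]
 [ 0.002  1.    -0.   ]
 [ 0.001 -0.    -1.   ]] [-2.41024208e-01  1.03662257e-01  1.89526773e+00 -4.58166206e-04
  1.14376767e+00 -1.80964159e+00]
```

View pics/w3.png

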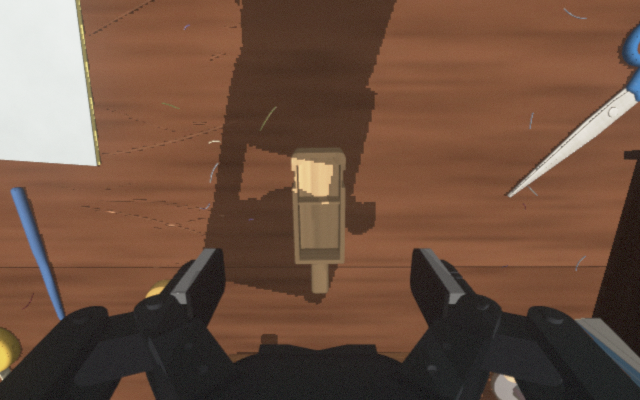

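The tray lies upright on the table: plain end at (319,150), pull end at (320,263), pull tip at (319,293).

```bash
python3 - <<'E'
from h import *
p=np.load("w3.npy",allow_pickle=True).item()
for n,u,v,z in [("plain",319,149.5,.028),("pullend",319.5,263,.028),("tip",319,293.5,.024),("L",345,220,.028),("R",293.5,220,.028)]: print(n,onz(p,(u,v),z).round(4))
E
```

```text
plain [0.4581 0.0023 0.028 ]
pullend [0.56   0.0027 0.028 ]
tip [0.5942 0.0023 0.024 ]
L [0.5188 0.0247 0.028 ]
R [ 0.5187 -0.0196  0.028 ]
```

```bash
python3 jog.py '[[-0.017,0.002,0.05,0,0,0,1],[-0.017,0.002,0.1,0,0,0,1],[-0.017,0.002,0.125,0,0,0,1],[-0.017,0.002,0.133,0,0,0,1],[-0.017,0.002,0.133,0,0,0,0.3],[-0.017,0.002,0.133,0,0,0,0],[-0.017,0.002,0.133,0,0,0,0],[-0.017,0.002,0.133,0,0,0,0],[-0.017,0.002,0.133,0,0,0,0]]' && python3 jog.py '[[0,0,-0.02,0,0,0,0],[0,0,-0.05,0,0,0.15,0],[0,0,-0.05,0,0,0.33,0],[0,0,-0.05,0,0,0.51,0],[0,0,-0.05,0,0,0.69,0],[0,0,-0.05,0,0,0.87,0],[0,0,-0.05,0,0,1.05,0],[0,0,-0.05,0,0,1.23,0],[0,0,-0.05,0,0,1.41,0],[0,0,-0.05,0,0,1.57,0]]'
```

```text
time_s: 8.0
eef_pos: [0.5119, 0.0014, 0.0086]
eef_rot: [0.002, 0.001, 1.0, -0.001]
wrist_force: [-1.5, -0.2, 7.2]
opening: 0.5
grasp_force: 62.0
time_s: 9.25
eef_pos: [0.5108, 0.0018, 0.0575]
eef_rot: [0.001, 0.709, 0.705, 0.0]
wrist_force: [0.6, 0.4, -1.2]
opening: 0.498
grasp_force: 61.2
```

```bash
python3 jog.py '[[0,0,0,0,0,0.16,0],[0,0,0,0,0,0.34,0],[0,0,0,0,0,0.52,0],[0,0,0,0,0,0.7,0],[0,0,0,0,0,0.88,0],[0,0,0,0,0,1.06,0],[0,0,0,0,0,1.24,0],[0,0,0,0,0,1.42,0],[0,0,0,0,0,1.57,0],[0,0,0,0,0,1.57,0]]'; python3 - <<'E'
from h import *
x,r,o=state();print(x,r.as_matrix().round(3),o["q"])
delta((.50,.01,.01),Rlean(0,0,True))
E
```

```text
time_s: 10.5
eef_pos: [0.5108, 0.0018, 0.0574]
eef_rot: [0.0, 1.0, 0.0, 0.001]
wrist_force: [0.1, 0.5, -1.0]
opening: 0.5
grasp_force: 61.2
[0.51075568 0.00178948 0.05737107] [[ 1.     0.001  0.001]
 [ 0.001 -1.    -0.001]
 [ 0.001  0.001 -1.   ]] [-2.28776532e-01  2.73454340e-01  1.89196909e+00 -8.51923741e-04
  9.74886195e-01  1.34149915e+00]
d [-0.0108 -0.0083  0.0474] rv [ 0.001  -0.0011  0.001 ] rows 0.8
```

```bash
python3 jog.py '[[0,0,0.025,0,0,0,0],[0,0,0.042,0,0,0,0],[0,0,0.048,0,0,0,0],[0,0,0.048,0,0,0,0],[0,0,0.048,0,0,0,0.8],[0,0,0.048,0,0,0,1],[0,0,0.048,0,0,0,1],[0,0,0.048,0,0,0,1],[0,0,0,0,0,0,1],[0,0,-0.03,0,0,0,1]]'; python3 - <<'E'
from h import *
delta((.37,.0,.13),Rlean(0.6,0,True))
E
```

```text
time_s: 11.75
eef_pos: [0.5109, 0.0017, 0.0882]
eef_rot: [0.0, 1.0, -0.0, 0.0]
wrist_force: [0.7, -0.7, -0.4]
opening: 1.002
grasp_force: 0.0
d [-0.1408  0.0018 -0.0419] rv [ 1.100e-03  5.991e-01 -1.000e-04] rows 3.2
```

```bash
python3 jog.py '[[-0.035,0.002,-0.035,0,0.1,0,1],[-0.07,0.002,-0.042,0,0.25,0,1],[-0.105,0.002,-0.042,0,0.42,0,1],[-0.141,0.002,-0.042,0,0.6,0,1],[-0.141,0.002,-0.042,0,0.6,0,1],[-0.141,0.002,-0.042,0,0.6,0,1]]'; python3 - <<'E'
from h import *
p=eyes.camera_params("wrist"); im=eyes.camera("wrist"); cv2.imwrite("pics/w4.png",im); np.save("w4.npy",p,allow_pickle=True)
x,r,o=state();print(x,r.as_matrix().round(3),o["q"])
E
```

```text
time_s: 12.5
eef_pos: [0.3948, -0.001, 0.1403]
eef_rot: [0.001, 0.958, -0.001, 0.286]
wrist_force: [-0.2, -0.3, 0.7]
opening: 0.999
grasp_force: 0.0
[ 3.94169748e-01 -3.27119774e-04  1.39069032e-01] [[ 0.838 -0.001  0.545]
 [-0.001 -1.    -0.001]
 [ 0.545  0.001 -0.838]] [-0.56387514 -0.66563528  2.57517791  0.42737636  0.77612063  0.76974131]
```

View pics/w4.png

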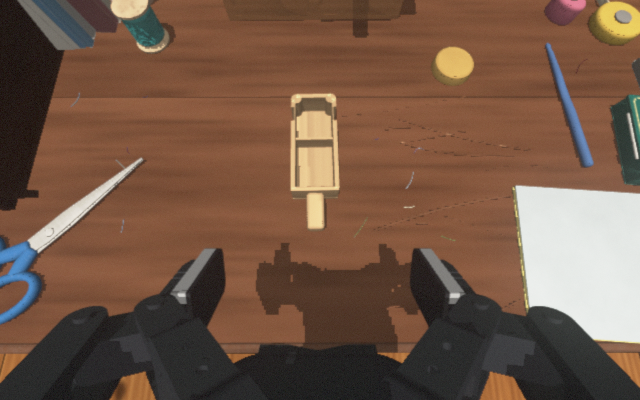

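The tray is now turned: plain end away at (314,95), pull towards the robot at (316,195–228).

```bash
python3 - <<'E'
from h import *
p=np.load("w4.npy",allow_pickle=True).item()
im=cv2.imread("pics/w4.png").astype(int)
for n,u,v,z in [("plain",314,95,.028),("pullend",315,190.5,.028),("tip",316.5,224,.024),("tipbot",316.5,229,.008),("pL",307.5,215,.024),("pR",325,215,.024)]: print(n,onz(p,(u,v),z).round(4))
print(im[186:234:1,316].tolist())
delta((.46,.0,.06),Rlean(0.6,0,True))
E
```

```text
plain [0.5624 0.0021 0.028 ]
pullend [0.4631 0.0011 0.028 ]
tip [ 4.332e-01 -2.000e-04  2.400e-02]
tipbot [ 4.316e-01 -2.000e-04  8.000e-03]
pL [0.4414 0.0078 0.024 ]
pR [ 0.4413 -0.0078  0.024 ]
[[138, 187, 224], [151, 207, 236], [152, 211, 238], [149, 204, 235], [118, 161, 199], [79, 108, 132], [88, 121, 148], [130, 180, 215], [147, 202, 234], [157, 214, 240], [158, 216, 240], [159, 216, 240], [158, 216, 240], [159, 216, 241], [157, 215, 240], [158, 216, 240], [158, 216, 241], [159, 217, 241], [159, 216, 241], [161, 217, 241], [158, 216, 241], [158, 216, 241], [160, 218, 241], [159, 217, 241], [158, 216, 241], [162, 218, 242], [160, 218, 242], [159, 217, 241], [159, 217, 241], [159, 217, 241], [159, 216, 241], [160, 217, 242], [157, 215, 241], [161, 218, 242], [159, 216, 241], [158, 217, 242], [157, 215, 241], [158, 216, 241], [156, 216, 241], [158, 216, 241], [148, 206, 236], [138, 191, 227], [116, 157, 195], [86, 117, 145], [76, 103, 127], [63, 90, 125], [62, 87, 133], [62, 86, 132]]
d [ 0.0121 -0.0004  0.1022] rv [ 0.0011  0.0236 -0.0005] rows 1.6
```

```bash
python3 - <<'E'
from h import *
delta((.421,.0,.05),Rlean(0.6,0,True))
E
```

```text
d [-0.026  -0.0004  0.0893] rv [ 0.0011  0.0236 -0.0005] rows 1.5
```

```bash
python3 jog.py '[[-0.013,0,0.045,0,0.012,0,1],[-0.026,0,0.08,0,0.024,0,1],[-0.026,0,0.089,0,0.024,0,1],[-0.026,0,0.089,0,0.024,0,1]]'; python3 - <<'E'
from h import *
x,r,o=state();print(x,r.as_matrix().round(3),o["q"])
delta((.449,.0,.010),Rlean(0.6,0,True))
E
```

```text
time_s: 13.05
eef_pos: [0.4189, 0.0017, 0.0468]
eef_rot: [-0.002, 0.956, -0.0, 0.292]
wrist_force: [-0.1, -0.3, -0.6]
opening: 0.999
grasp_force: 0.0
[0.41886729 0.0017313  0.04679145] [[ 0.829  0.001  0.559]
 [-0.002 -1.     0.004]
 [ 0.559 -0.004 -0.829]] [-0.50970798 -0.18649252  2.57118701  0.90626901  0.35851397  0.2636364 ]
d [0.0044 0.0019 0.0473] rv [-0.0041  0.0071 -0.0016] rows 0.8
```

```bash
python3 jog.py '[[0.001,0.001,0.015,0,0.003,0,1],[0.0025,0.002,0.03,0,0.006,0,1],[0.0045,0.002,0.041,0,0.007,0,1],[0.0045,0.002,0.047,0,0.007,0,1],[0.0045,0.002,0.047,0,0.007,0,1]]'; python3 - <<'E'
from h import *
x,r,o=state();print(x,r.as_matrix().round(3),o["q"])
E
```

```text
time_s: 13.68
eef_pos: [0.4515, -0.0016, 0.0138]
eef_rot: [-0.0, 0.954, 0.0, 0.299]
wrist_force: [-1.0, -0.8, 0.2]
opening: 0.997
grasp_force: 0.0
[ 0.45150811 -0.00164233  0.01375957] [[ 0.821  0.001  0.571]
 [ 0.    -1.     0.001]
 [ 0.571 -0.    -0.821]] [-0.45954272  0.06241284  2.48972214  1.44871777  0.258746   -0.2601208 ]
```

```bash
python3 jog.py '[[-0.0033,-0.001,0.0014,0,0.012,0,1],[-0.0033,-0.001,0.0014,0,0.012,0,0.4],[-0.0033,-0.001,0.0014,0,0.012,0,0],[-0.0033,-0.001,0.0014,0,0.012,0,0],[-0.0033,-0.001,0.0014,0,0.012,0,0],[-0.0033,-0.001,0.0014,0,0.012,0,0],[-0.0033,-0.001,0.0014,0,0.012,0,0],[-0.0033,-0.001,0.0014,0,0.012,0,0]]'; python3 - <<'E'
from h import *
x,r,o=state();print(x,r.as_matrix().round(3),o["q"])
delta((.50,.0515,.10),Rlean(0.6,0.013,True))
E
```

```text
time_s: 14.68
eef_pos: [0.4496, -0.0012, 0.0113]
eef_rot: [0.0, 0.952, -0.0, 0.306]
wrist_force: [-1.6, -0.0, 5.6]
opening: 0.171
grasp_force: 62.3
[ 0.44955702 -0.00121337  0.01133431] [[ 0.813 -0.     0.582]
 [ 0.    -1.    -0.001]
 [ 0.582  0.001 -0.813]] [-0.46626578  0.07250523  2.50171537  1.57831473  0.26401147 -0.39624852]
d [ 0.0926 -0.0527 -0.0428] rv [ 0.0083 -0.0214 -0.0105] rows 1.8
```

```bash
python3 - <<'E'
from h import *
delta((.45,.0,.07),Rlean(0.621,0.013,True))
delta((.53,.0497,.07),Rlean(0.621,0.013,True))
E
```

```text
d [ 0.0345 -0.0012 -0.0474] rv [ 0.0084 -0.0004 -0.0104] rows 0.9
d [ 0.0996 -0.0509 -0.0009] rv [ 0.0084 -0.0004 -0.0104] rows 1.8
```

```bash
python3 jog.py '[[0.017,-0.001,-0.024,0,0,0,0],[0.0345,-0.001,-0.047,0.004,0,-0.005,0],[0.055,-0.016,-0.035,0.008,0,-0.01,0],[0.078,-0.034,-0.017,0.008,0,-0.01,0],[0.0996,-0.051,-0.001,0.008,0,-0.01,0],[0.0996,-0.051,-0.001,0.008,0,-0.01,0],[0.0996,-0.051,-0.001,0.008,0,-0.01,0]]'; python3 - <<'E'
from h import *
p=eyes.camera_params("wrist"); im=eyes.camera("wrist"); cv2.imwrite("pics/w5.png",im); np.save("w5.npy",p,allow_pickle=True)
x,r,o=state();print(x,r.as_matrix().round(3),o["q"])
cv2.imwrite("pics/w5c.png",cv2.resize(im[30:230,200:460],None,fx=3,fy=3,interpolation=cv2.INTER_CUBIC))
E
```

```text
time_s: 15.55
eef_pos: [0.5284, 0.0502, 0.0687]
eef_rot: [-0.002, 0.953, 0.006, 0.304]
wrist_force: [-0.8, -0.4, -1.3]
opening: 0.173
grasp_force: 61.4
[0.52835554 0.04989467 0.06881191] [[ 0.815  0.012  0.58 ]
 [ 0.01  -1.     0.008]
 [ 0.58  -0.001 -0.815]] [-0.20926493  0.04634353  2.30413437  0.61328302  0.22397881  0.78817354]
```

View pics/w5c.png

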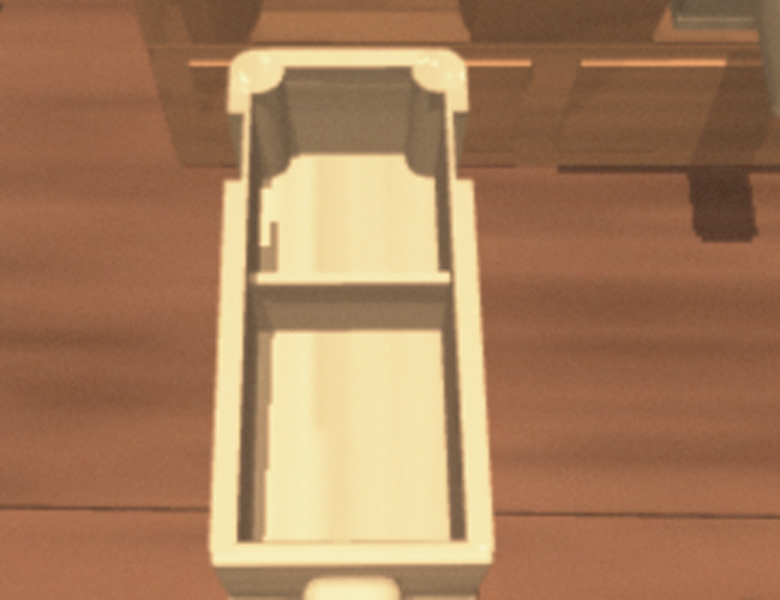

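```bash
python3 - <<'E'
from h import *
p=np.load("w5.npy",allow_pickle=True).item()
f=200/np.tan(np.radians(p["fovy"])/2); K=np.array([[f,0,p["cx"]],[0,f,p["cy"]],[0,0,1]])
px=np.array([[211,563],[494,563],[230,48],[467,48]])/3.+[200,30]-.33
ob=np.array([[-.05,.022,.028],[-.05,-.022,.028],[.05,.022,.028],[.05,-.022,.028]])
ok,rv,tv=cv2.solvePnP(ob,px,K,None,flags=cv2.SOLVEPNP_ITERATIVE)
Rc=cv2.Rodrigues(rv)[0]; V=np.array(p["view"]); F=np.diag([1,-1,-1.])
Rw=V[:3,:3].T@F@Rc; t=V[:3,:3].T@(F@tv[:,0]-V[:3,3])
print("origin",t.round(4),"\n",Rw.round(3), (cv2.projectPoints(ob,rv,tv,K,None)[0][:,0]-px).round(2).tolist())
for c,r in [(230,48),(467,48),(211,563),(494,563)]: print(onz(p,np.array([c,r])/3.+[200,30]-.33,.0575+.028).round(4))
# organiser references in this view: front bottom edge, neighbour region
for n,c,r,z in [("botL",182,165,0),("botR",515,165,0),("cub",170,44,.093)]: print(n,onz(p,np.array([c,r])/3.+[200,30]-.33,z).round(4))
E
```

```text
origin [0.593  0.0523 0.0579] 
 [[ 1.    -0.02  -0.006]
 [ 0.02   1.    -0.011]
 [ 0.006  0.011  1.   ]] [[-0.16, 0.29], [0.1, -0.14], [0.63, -0.17], [-0.55, -0.01]]
[0.6432 0.0755 0.0855]
[0.6437 0.0306 0.0855]
[0.5426 0.0729 0.0855]
[0.5432 0.029  0.0855]
botL [0.683 0.102 0.   ]
botR [ 0.6842  0.006  -0.    ]
cub [0.6367 0.085  0.093 ]
```

```bash
python3 - <<'E'
from h import *
def onx(p,uv,x):
    c,d=ray(p,uv); return c+d*(x-c[0])/d[0]
p1=np.load("w1.npy",allow_pickle=True).item(); p=np.load("w5.npy",allow_pickle=True).item()
for c in (72,370,412,703): print("w1",c,onx(p1,(180+c/4.2-.4,145+136/4.2-.4),.685).round(4))
for c in (190,531,581,726): print("w5",c,onx(p,np.array([c,63])/3.+[200,30]-.33,.685).round(4))
im=cv2.imread("pics/w5.png"); g=im[50:53,255:450].mean((0,2)); print(g.round().astype(int).tolist())
E
```

```text
w1 72 [ 0.685  -0.0878  0.0405]
w1 370 [ 0.685  -0.0027  0.039 ]
w1 412 [0.685  0.0093 0.0388]
w1 703 [0.685  0.0936 0.0374]
w5 190 [0.685  0.0938 0.0371]
w5 531 [0.685  0.0081 0.0382]
w5 581 [ 0.685  -0.0043  0.0384]
w5 726 [ 0.685  -0.0404  0.0389]
[99, 101, 99, 100, 100, 99, 102, 107, 122, 131, 132, 131, 130, 133, 132, 130, 130, 129, 129, 129, 133, 153, 188, 202, 205, 205, 205, 206, 207, 208, 209, 211, 215, 219, 216, 214, 213, 213, 211, 203, 191, 189, 189, 189, 190, 189, 189, 189, 189, 189, 190, 189, 189, 189, 189, 189, 189, 188, 188, 188, 189, 189, 190, 189, 190, 190, 190, 189, 190, 189, 190, 190, 190, 188, 182, 184, 183, 183, 183, 183, 184, 186, 198, 211, 214, 216, 212, 212, 212, 217, 218, 210, 211, 212, 212, 212, 212, 212, 209, 194, 161, 140, 137, 138, 137, 136, 137, 137, 136, 137, 137, 136, 136, 134, 137, 136, 135, 135, 135, 135, 135, 129, 99, 96, 97, 97, 97, 98, 99, 97, 97, 99, 98, 97, 97, 98, 97, 93, 101, 128, 129, 129, 129, 130, 128, 129, 127, 129, 128, 127, 128, 127, 130, 133, 134, 135, 136, 135, 136, 136, 136, 135, 136, 136, 134, 137, 135, 137, 138, 141, 140, 139, 139, 139, 139, 140, 138, 138, 139, 138, 139, 136, 138, 137, 138, 138, 127, 99, 92, 94, 94, 94, 93, 92, 93]
```

Both views agree that the bay centre is at y≈0.051. The tray is level but its far end is 2 mm too far left, so I'll correct that, lower it and enter.

```bash
python3 jog.py '[[0.006,0.001,0.008,-0.003,0,0.004,0],[0.0127,0.0019,0.0167,-0.003,0,0.004,0],[0.0208,0.0019,0.0225,-0.003,0,0.004,0],[0.0208,0.0019,0.0225,-0.003,0,0.004,0],[0.0289,0.0019,0.0283,-0.003,0,0.004,0],[0.0371,0.0019,0.0341,-0.003,0,0.004,0],[0.0452,0.0019,0.0399,-0.003,0,0.004,0],[0.0452,0.0019,0.0399,-0.003,0,0.004,0]]'; python3 - <<'E'
from h import *
x,r,o=state();print(x,r.as_matrix().round(3),o["q"],o["wrist_force"])
E
```

```text
time_s: 16.6
eef_pos: [0.5907, 0.0486, 0.0638]
eef_rot: [-0.001, 0.952, 0.004, 0.306]
wrist_force: [0.5, -0.1, -0.8]
opening: 0.169
grasp_force: 61.4
[0.59071491 0.04861142 0.0638479 ] [[ 0.813  0.007  0.582]
 [ 0.006 -1.     0.004]
 [ 0.582  0.    -0.813]] [-0.17673615  0.18860015  2.15595805  0.52993049  0.2119631   0.90009624] [ 0.46351238 -0.06310102 -0.80552893]
```

```bash
python3 jog.py '[[0.0095,0,0.0083,0,0,0,0],[0.0196,0,0.0156,0,0,0,0],[0.0298,-0.0002,0.0228,0,0,0,0],[0.04,-0.0003,0.0301,0,0,0,0],[0.04,-0.0003,0.0301,0,0,0,0]]'; python3 - <<'E'
from h import *
x,r,o=state();print(x,r.as_matrix().round(3),o["wrist_force"])
E
```

```text
time_s: 17.23
eef_pos: [0.6407, 0.0494, 0.0624]
eef_rot: [-0.001, 0.952, 0.004, 0.306]
wrist_force: [-0.0, -0.6, -1.9]
opening: 0.166
grasp_force: 61.4
[0.640697   0.04937009 0.06240416] [[ 0.813  0.008  0.582]
 [ 0.006 -1.     0.004]
 [ 0.582  0.    -0.813]] [-0.0139093  -0.58595553 -1.90576768]
```

```bash
python3 jog.py '[[0.0065,0,0.0047,0,0,0,0],[0.013,0,0.0093,0,0,0,0],[0.0195,-0.0001,0.014,0,0,0,0],[0.0244,-0.0001,0.0175,0,0,0,0],[0.0244,-0.0001,0.0175,0,0,0,0]]'; python3 - <<'E'
from h import *
x,r,o=state();print(x,r.as_matrix().round(3),o["wrist_force"])
E
```

```text
time_s: 17.85
eef_pos: [0.6684, 0.0504, 0.0612]
eef_rot: [-0.002, 0.953, 0.004, 0.304]
wrist_force: [-8.8, 1.2, 2.9]
opening: 0.168
grasp_force: 62.6
[0.66841471 0.05035081 0.06122292] [[ 0.815  0.009  0.579]
 [ 0.007 -1.     0.005]
 [ 0.579 -0.    -0.815]] [-8.81260227  1.21016306  2.85672229]
```

```bash
python3 jog.py '[[0.0025,0,0.0017,0,0,0,0],[0.005,0,0.0035,0,0,0,0],[0.005,0,0.0035,0,0,0,0]]'; python3 jog.py '[[0.0025,0,0.0017,0,0,0,0],[0.004,0,0.0029,0,0,0,0],[0.004,0,0.0029,0,0,0,0]]'
```

```text
time_s: 18.23
eef_pos: [0.6708, 0.0509, 0.0601]
eef_rot: [-0.002, 0.954, 0.005, 0.301]
wrist_force: [-44.0, -3.7, 28.2]
opening: 0.169
grasp_force: 70.6
time_s: 18.6
eef_pos: [0.6736, 0.0512, 0.0592]
eef_rot: [-0.003, 0.954, 0.005, 0.299]
wrist_force: [-57.6, -7.2, 39.1]
opening: 0.166
grasp_force: 75.5
```

```bash
python3 jog.py '[[-0.003,0,-0.006,0,0,0,0],[-0.003,0,-0.006,0,0,0,0.4],[-0.005,0,-0.008,0,0,0,1],[-0.005,0,-0.008,0,0,0,1],[-0.005,0,-0.02,0,0,0,1],[-0.005,0,-0.06,0,0,0,1],[-0.005,0,-0.11,0,0,0,1],[-0.005,0,-0.15,0,0,0,1],[-0.005,0,-0.15,0,0,0,1]]'; python3 - <<'E'
from h import *
p=eyes.camera_params("wrist"); im=eyes.camera("wrist"); np.save("w6.npy",p,allow_pickle=True); cv2.imwrite("pics/w6.png",im)
x,r,o=state();print(x)
for X in [(.685,.051,.05),(.602,.051,.066)]: print(proj(p,X))
u,v=proj(p,(.66,.02,.06)).astype(int); print(u,v)
c=im[max(0,v-70):v+80,max(0,u-110):u+110]; print(max(0,v-70),max(0,u-110)); cv2.imwrite("pics/w6c.png",cv2.resize(c,None,fx=3.6,fy=3.6,interpolation=cv2.INTER_CUBIC))
E
```

```text
time_s: 19.73
eef_pos: [0.5903, 0.0489, 0.1858]
eef_rot: [-0.0, 0.951, 0.004, 0.309]
wrist_force: [0.5, 0.0, 0.5]
opening: 1.0
grasp_force: 0.0
[0.59010913 0.04894406 0.18394701]
[316.15384732 180.03224068]
[315.3339201  261.66026589]
348 200
130 238
```

View pics/w6c.png

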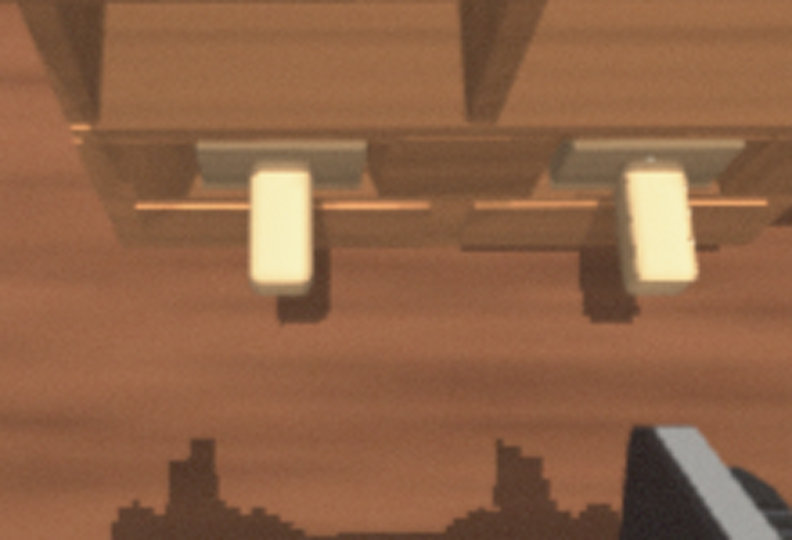

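Our drawer (left, pull at 282,225) sits level with the neighbour's (660,225). I'll quantify the depth.

```bash
python3 - <<'E'
from h import *
p=np.load("w6.npy",allow_pickle=True).item()
g=lambda c,r,z:onz(p,(238+c/3.6-.36,130+r/3.6-.36),z).round(4)
print("ours tip top",g(282,283,.074),"tip bottom",g(282,295,.058),"base",g(282,165,.074),"face bottom",g(225,186,.05))
print("nb   tip top",g(667,280,.074),"tip bottom",g(667,294,.058),"base",g(657,163,.074),"face bottom",g(600,187,.05))
im=cv2.imread("pics/w6.png").astype(int).sum(2)
print(im[170:216,316].tolist()); print(im[170:216,238+185].tolist())
print(im[166:192,300].tolist()); print(im[166:192,238+167].tolist())
E
```

```text
ours tip top [0.6481 0.0508 0.074 ] tip bottom [0.6497 0.0509 0.058 ] base [0.6799 0.0511 0.074 ] face bottom [0.6835 0.0671 0.05  ]
nb   tip top [ 0.6496 -0.045   0.074 ] tip bottom [ 0.6507 -0.0502  0.058 ] base [ 0.6812 -0.0457  0.074 ] face bottom [ 0.684  -0.0375  0.05  ]
[406, 357, 302, 317, 346, 401, 445, 542, 666, 671, 674, 676, 676, 674, 674, 674, 674, 675, 676, 677, 674, 677, 675, 674, 674, 678, 677, 677, 678, 677, 678, 680, 677, 677, 675, 672, 659, 629, 539, 413, 370, 334, 238, 208, 192, 205]
[409, 351, 310, 316, 350, 393, 430, 534, 658, 670, 668, 673, 676, 674, 674, 673, 673, 676, 677, 676, 673, 674, 671, 676, 674, 677, 676, 676, 674, 675, 677, 678, 671, 675, 674, 661, 653, 612, 424, 388, 373, 353, 322, 319, 319, 319]
[276, 264, 287, 345, 398, 358, 303, 306, 303, 300, 298, 295, 288, 273, 287, 317, 329, 339, 322, 298, 405, 512, 314, 284, 282, 288]
[278, 276, 324, 384, 411, 362, 315, 296, 300, 301, 302, 300, 284, 271, 288, 315, 336, 331, 296, 263, 295, 270, 244, 241, 241, 241]
```

```bash
python3 - <<'E'
from h import *
delta((.605,.0503,.058),Rlean(.62,.013,True)); x,r,o=state(); print(r.inv().apply([1,.013,0]).round(3))
E
```

```text
d [-0.0616 -0.0014  0.1108] rv [ 0.0043 -0.0052 -0.0041] rows 2.0
[ 0.811 -0.006  0.585]
```

```bash
python3 jog.py '[[-0.03,-0.001,0.02,0,0,0,0],[-0.0616,-0.001,0.05,0.004,-0.005,-0.004,0],[-0.0616,-0.0014,0.09,0.004,-0.005,-0.004,0],[-0.0616,-0.0014,0.111,0.004,-0.005,-0.004,0],[-0.0616,-0.0014,0.111,0.004,-0.005,-0.004,0],[-0.0616,-0.0014,0.111,0.004,-0.005,-0.004,0]]'; python3 jog.py '[[0.008,0,0.006,0,0,0,0],[0.016,0,0.0117,0,0,0,0],[0.022,0,0.016,0,0,0,0],[0.026,0,0.0187,0,0,0,0],[0.026,0,0.0187,0,0,0,0]]'
```

```text
time_s: 20.52
eef_pos: [0.6035, 0.0507, 0.0549]
eef_rot: [-0.002, 0.953, 0.006, 0.302]
wrist_force: [0.2, 0.0, -0.3]
opening: -0.004
grasp_force: 0.0
time_s: 21.15
eef_pos: [0.6363, 0.051, 0.0551]
eef_rot: [-0.002, 0.953, 0.006, 0.303]
wrist_force: [0.3, -0.9, -0.9]
opening: -0.004
grasp_force: 0.0
```

```bash
python3 jog.py '[[0.0016,0,0.0012,0,0,0,0],[0.0033,0,0.0023,0,0,0,0],[0.0033,0,0.0023,0,0,0,0]]'; python3 jog.py '[[0.0016,0,0.0012,0,0,0,0],[0.0025,0,0.0018,0,0,0,0],[0.0025,0,0.0018,0,0,0,0]]'
```

```text
time_s: 21.52
eef_pos: [0.6401, 0.051, 0.0551]
eef_rot: [-0.002, 0.953, 0.006, 0.303]
wrist_force: [-0.1, 0.2, -0.9]
opening: 0.001
grasp_force: 0.0
time_s: 21.9
eef_pos: [0.641, 0.0515, 0.0539]
eef_rot: [-0.003, 0.954, 0.006, 0.301]
wrist_force: [-13.4, -2.5, 9.2]
opening: 0.0
grasp_force: 6.8
```

Contact at TCP x≈0.641, which puts the pull tip at about 0.650. I'll press a little further.

```bash
python3 jog.py '[[0.002,0,0.0014,0,0,0,0],[0.003,0,0.0022,0,0,0,0],[0.003,0,0.0022,0,0,0,0]]'; python3 jog.py '[[-0.01,0,-0.008,0,0,0,0],[-0.03,0,-0.022,0,0,0,0],[-0.04,0,-0.04,0,0,0,0],[-0.04,0,-0.1,0,0,0,0],[-0.005,0,-0.15,0,0,0,1],[0.03,0,-0.15,0,0,0,1],[0.03,0,-0.15,0,0,0,1],[0.03,0,-0.15,0,0,0,1]]';  python3 - <<'E'
from h import *
p=eyes.camera_params("wrist"); im=eyes.camera("wrist"); np.save("w7.npy",p,allow_pickle=True); cv2.imwrite("pics/w7.png",im)
t=cv2.imread("pics/w6.png")
a,b=proj(p,(.65,.051,.074)),proj(p,(.65,-.045,.074)); print(a,b)
for n,y in(("ours",.051),("nb",-.045)):
    L=[]
    for x in np.arange(.640,.660,.0005):
        u,v=proj(p,(x+(.00125 if n=="nb" else 0),y,.074)); L.append(int(cv2.getRectSubPix(im,(3,1),(float(u),float(v))).astype(int).sum(2).mean()))
    print(n,L)
E
```

```text
time_s: 22.28
eef_pos: [0.6413, 0.0522, 0.0517]
eef_rot: [-0.004, 0.954, 0.007, 0.298]
wrist_force: [-32.1, -4.7, 20.0]
opening: -0.002
grasp_force: 15.9
time_s: 23.28
eef_pos: [0.5833, 0.0506, 0.193]
eef_rot: [-0.003, 0.953, 0.006, 0.302]
wrist_force: [0.3, -0.3, -0.2]
opening: 0.846
grasp_force: 0.0
[318.46400805 199.18186571] [422.4563238  200.45183716]
ours [215, 206, 204, 202, 204, 206, 211, 217, 236, 261, 307, 345, 365, 383, 400, 437, 497, 555, 611, 642, 656, 665, 674, 678, 681, 683, 684, 684, 684, 683, 682, 682, 683, 683, 683, 683, 683, 683, 684, 683, 681]
nb [316, 316, 318, 321, 324, 327, 331, 334, 337, 343, 356, 368, 379, 396, 421, 458, 510, 564, 620, 648, 662, 669, 675, 678, 681, 680, 680, 680, 680, 680, 680, 680, 679, 680, 681, 680, 681, 680, 680, 680, 680]
```

```bash
python3 -c "
from bench import ctrl, eyes, workorder, get_obs
print(workorder.hand_in())"
```

```text
the job is handed in; nothing more can be done
None
```

I turned the reversed drawer end for end and slid it back into the left bay, upright and pull outwards, pressed until it hit a hard stop flush with the neighbour; I handed the job in at about 23 s, with no verdict returned.

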